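# Fit the clamp lever on the splined shaft and swing it home

### The job

Fit the knobbed clamp lever onto the upright splined shaft of the fibre clamping unit: turn it until the splines mesh, with its arm pointing to the left half of the unit (as seen from the robot), and slide it fully down onto the collar without forcing it. Then swing it clockwise (seen from above), gently, until its arm rests against the stop post, and let go; leave the small plain lever where it lies.

Things in the scene. Friction and masses are not known exactly. Their poses are not given: they have to be found in the camera images.
- lever: The clamp lever, bare aluminium with an upright black knob, 0.16 to 0.3 kg, lying flat. Origin: centre of the hub's underside on the bore axis; x along the arm, z up. Hub: square block 52 x 52 mm, 28 mm high; its faces to +y and -y are free to grasp. Arm: bar 16 mm wide, 12 mm thick, flush with the underside, reaching 114 mm from the bore axis. It balances about 8 mm out along the arm.
- lever_tip (a point): Middle of the lever's arm, 100 mm from the bore axis, 6 mm above the underside; axes as the lever's. The knob, 14 mm in diameter, stands 104 mm from the axis, its top 34 mm above the underside.
- lever_bore (a point): Centre of the bore's top end, 28 mm above the lever's underside; axes as the lever's. The bore goes right through and has four inward splines at a 90 degree pitch, one of them in the arm's direction: 6 mm wide, 25.4 mm between opposite tips, roots about 38 mm across.
- unit: Fibre clamping unit, black box fixed to the bench. Origin: on the shaft axis at bench level; z up, x away from the robot (at yaw 0), y left. Box: x -120 to +70, y -85 to +85 mm, top at 45 mm. Two aluminium clamps on it at x -109 to -63 mm, top at 69 mm. Arm angles are counted from its x axis, counter-clockwise positive: above 0 is the left half.
- seat (a point): Centre of the top face of the unit's steel collar (48 mm diameter), 57 mm above the bench, on the shaft axis; the hub's underside must sit here. Axes as the unit's. From it rises the shaft: four outward splines (12.5 mm wide, 36 mm over the tips, 90 degree pitch) up to 18 mm above this point, then a smooth pilot nose.
- shaft_nose (a point): Top of the shaft, 28 mm above the seat; axes as the unit's, not the shaft's. Nose 22 mm in diameter, tapered to 12 mm in its last 5 mm. The shaft's rotation differs each time and is not reported: the lever meshes only when turned to it (within about 0.05 rad), at every 90 degrees, found by feel: pressed with under 8 N on the spline tops it slides round, then drops in.
- post (a point): Top centre of the stop post, a steel pin 12 mm in diameter standing on the unit from 45 to 71 mm height, at x +47.3, y -58.2 mm of the unit. The seated arm rests against it at -0.70 rad from the unit's x axis. The shaft turns with the lever against a steady drag of about 0.2 N m and stays where it is left.
- plain_lever: A smaller bare lever, to be left alone: octagonal hub 30 mm across, 16 mm high, small smooth bore; arm 12 mm wide, 8 mm thick, reaching 89 mm from the bore axis; no knob. Origin: centre of the hub's underside; x along the arm.
Not all that is in view belongs to the job. What is shaped like the lever but green is not meant.

How it is judged:
By the outcome, as a careful person would: the job done as asked, in the order asked, and still so for the second after the job is handed in, with the robot touching nothing.
It also fails if it takes over 72 s, if anything falls off the work surface, if the arm or the gripper's body presses on something with over 40 N, if the wrist force passes 120 N, or if a joint passes its speed limit or range.

### The arm

A 6-joint arm with a two-finger parallel gripper is mounted at the origin on the work surface. World frame = base frame: x ahead of the robot, y to its left, z up, the work surface at z = 0. Lengths are in mm, angles in rad, forces in N, time in s.
With the tool pointing down it reaches from about 350 to 875 mm from the base axis. Payload 4.2 kg.
Tool frame: the origin (TCP) lies on the centre line of the jaws, within the pads' length; the fingertips stand 19 mm ahead of it and the grasp point (between the pads) is the TCP (robot.tip_extent is the distance from the TCP to the fingertips, in mm); z points along the fingers, y is the line along which they close (so a half turn about z gives the same grasp; the last joint's range is limited). The gripper opens to 85 mm and grips with 20 to 120 N. Pads are 22 mm wide; open, the fingers measure 114 mm over their backs; the gripper's body (76 mm by 85 mm) begins 54 mm behind the grasp point. The pads swing forward as they close: fully open they stand 13 mm farther back than shut.
Start: joints at [-0.895, 0.385, 0.008, 0, -1.194, -0.259], TCP at [253.035, -571.465, 250.312] pointing down, gripper open.
Joint ranges: [-3.14, 3.14], [-1.21, 2.06], [-1.07, 1.41], [-3.16, 2.05], [-2.99, -0.16], [-3.1, 3.1]. Speed limits (rad/s): [2.79, 2.79, 3.14, 3.14, 3.14, 3.14].

### API

Orientations are given as a rotation vector (axis times angle).
In Python, from bench import sensors, cams, workorder, robot gives the robot as it stands.
- The arm moves only by the shell command python3 -m inch 'ROWS' [FORCE]. ROWS is JSON, a list that holds one entry, the list of rows, each a list of 5 numbers: the shift along the tool's x, y, z in cm, then the turn about the tool's z in rad, then the opening, from -1 (shut) to 1 (fully open). A call has 1 to 20 rows; each row shifts and turns the commanded pose from where the row before left it, along the tool's axes as they then stand; what a row does not reach is not made up. A row lasts 1/8 s, in which the tool goes at most 62.5 mm and 10.7 degrees, less where a joint would pass 70% of its speed; a pose out of reach is approached as far as the arm can. A call is refused whole if a number of a shift passes 6.25 or a number of a turn 0.188, either way. A call with a gripper value outside its range is refused whole. The fingers move at their own pace and stop on an object; FORCE is the grip in N (left out, the last holds). Time passes only in rows, so rows that do not move let the fingers close. It gives the time, the measured TCP pose, the force, the opening and the grip force at its end, in the units of the state.
- sensors.sense(): the state, without advancing time (a new reading comes with each control period).
- cams.get_image(name): name is "side" or "top"; returns the picture (480x640x3 uint8, red, green, blue); there is no depth.
- cams.camera_info(name): a dict with "fx", "fy", "cx", "cy" (pixels), "pose" (4x4, takes a point from camera to world coordinates). Camera axes: x right, y down, z forward; pixel columns grow to the right and rows downward; lengths in mm; the calibration is good to about 2 mm. A picture is of the moment at which its call begins. camera_info takes no time and is no camera call.
- workorder.hand_in(): hands the job in; it is judged then, once.
The state is a dict: "time": time; "joints": joint angles; "dq": joint speeds; "tau": joint torques, N m; "ee_pos": TCP position; "tool_rot": TCP orientation; "force": force on the tool from outside, world axes, zero at the start; "ft_torque": the same for the moment, N m; "grip_width": finger opening in mm; "grip_force": force on a finger pad.
Only numpy, scipy, OpenCV 4.12 (cv2) and the standard library are available. Lean on these libraries where they do the work, as an engineer would, in place of code of your own. Each camera call takes 0.05 s, during which the arm holds its last target. There are 200 camera calls.

## Working session

There is one attempt and no reset: what is moved stays moved. The work goes in short steps, Python scripts to look and compute and a shell command to move; the robot and the scene stay as the last step left them, time stands still between calls to the robot, and variables do not carry over. Pictures are saved under pics/ and viewed, at most 10 in all, crops included, and the job is handed in when it is done.

```bash
ls; mkdir -p pics; python3 - <<'E'
from bench import sensors,cams
import cv2,numpy as np
for n in("top","side"):
    im=cams.get_image(n);cv2.imwrite(f"pics/{n}0.png",im[:,:,::-1])
    c=cams.camera_info(n);print(n,c["fx"],c["cx"],c["cy"],np.round(c["pose"],3).tolist())
s=sensors.sense();print(s["ee_pos"],s["tool_rot"],s["grip_width"],s["time"])
E
```

```text
pics
top 513.492640480342 316.67178538606277 239.24099694349383 [[-0.011, -0.983, 0.184, 255.788], [-1.0, 0.01, -0.005, -27.423], [0.003, -0.184, -0.983, 1072.48], [0.0, 0.0, 0.0, 1.0]]
side 528.7068378035348 317.72528646635413 241.46450832794997 [[-0.977, -0.165, 0.136, 278.152], [-0.214, 0.719, -0.661, 736.126], [0.011, -0.675, -0.738, 930.464], [0.0, 0.0, 0.0, 1.0]]
[ 252.83571253 -571.04387688  249.33117449] [ 6.49639763e-01 -3.07317282e+00 -2.97671464e-03] 84.94880652303613 0.1
```

View pics/top0.png

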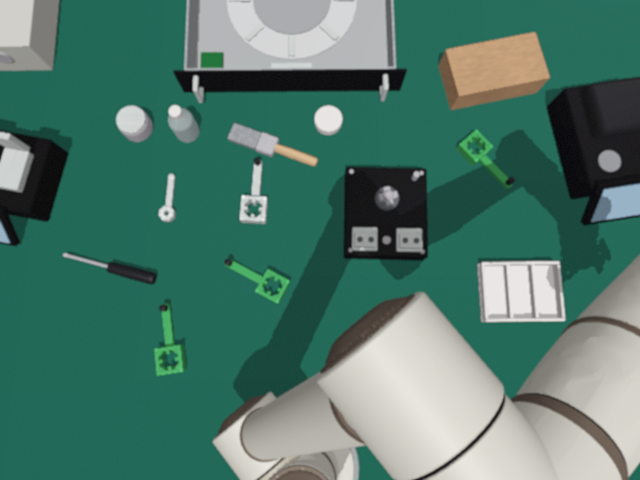

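View pics/side0.png

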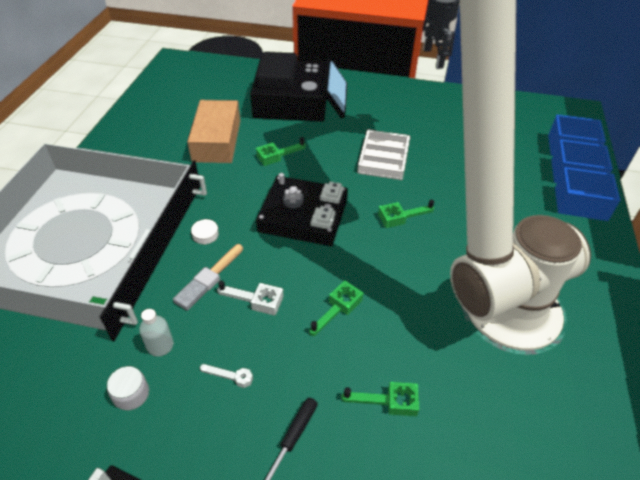

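Candidates (top view): aluminium lever, hub (254,209) with black knob (258,161). Small plain lever (167,213). Green look-alikes at (475,145), (272,285) and (169,360). In the side view the aluminium knobbed lever is at (267,298). I choose the aluminium one with the knob, then check it in one crop.

```bash
cat > h.py <<'E'
import numpy as np,cv2
from bench import sensors,cams,robot
def ray(n,uv):
    c=cams.camera_info(n);T=np.array(c["pose"]);d=T[:3,:3]@[(uv[0]-c["cx"])/c["fx"],(uv[1]-c["cy"])/c["fy"],1]
    return T[:3,3],d/np.linalg.norm(d)
def plane(n,uv,z):
    o,d=ray(n,uv);return o+d*(z-o[2])/d[2]
def tri(a,b):
    o1,d1=ray("top",a);o2,d2=ray("side",b)
    A=np.c_[d1,-d2];t=np.linalg.lstsq(A,o2-o1,rcond=None)[0];p,q=o1+t[0]*d1,o2+t[1]*d2
    return (p+q)/2,np.linalg.norm(p-q)
def proj(n,p):
    c=cams.camera_info(n);T=np.array(c["pose"]);q=T[:3,:3].T@(np.array(p)-T[:3,3]);return np.array([c["fx"]*q[0]/q[2]+c["cx"],c["fy"]*q[1]/q[2]+c["cy"]])
E
python3 - <<'E'
from h import *
im=cv2.imread("pics/top0.png");im2=cv2.imread("pics/side0.png")
hsv=cv2.cvtColor(im,cv2.COLOR_BGR2HSV);m=((hsv[:,:,1]<50)&(hsv[:,:,2]>110)).astype('uint8')
sub=np.zeros_like(m);sub[188:232,230:280]=m[188:232,230:280];sub[:194,:]=0
cs=cv2.findContours(sub,0,2)[0];c=max(cs,key=cv2.contourArea);print("hub rect",cv2.minAreaRect(c),cv2.boxPoints(cv2.minAreaRect(c)).tolist())
a=im[130:260,225:440];a=cv2.resize(a,None,fx=3.7,fy=3.7,interpolation=2)
cv2.imwrite("pics/c1.png",a[:481])
b=im2[165:325,205:365];cv2.imwrite("pics/c2.png",cv2.resize(b,None,fx=3.7,fy=3.7,interpolation=2))
print(robot.tip_extent)
E
```

```text
hub rect ((253.09390258789062, 208.18527221679688), (27.43011474609375, 29.140045166015625), 4.085616588592529) [[238.37562561035156, 221.74110412597656], [240.45176696777344, 192.6751251220703], [267.81219482421875, 194.6294403076172], [265.73602294921875, 223.69541931152344]]
19.0
```

View pics/c1.png

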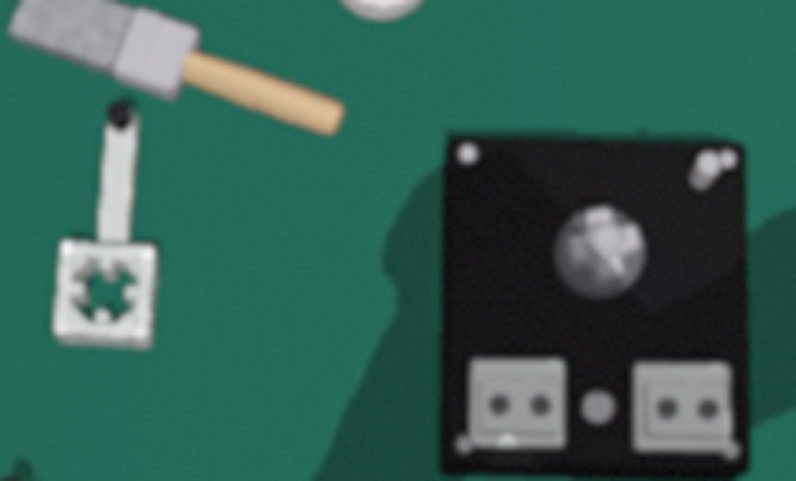

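View pics/c2.png

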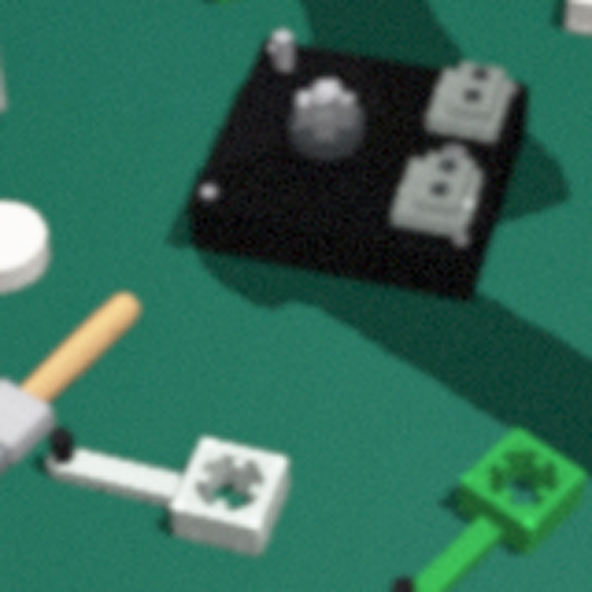

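The crop confirms the choice. The aluminium lever's splined bore is at top (253.6,208.4) and side (267.2,293.9), with its knob at top (257.4,160.3). The unit's collar is centred at top (387.2,198.1), and the post top is at (416.9,173.2).

```bash
python3 - <<'E'
from h import *
f=lambda p:np.array(p)/3.7
T=lambda p:f(p)+[225,130]; S=lambda p:f(p)+[205,165]
bt,bs=plane("top",T((106,290)),28),plane("side",S((230,477)),28)
kt,ks=plane("top",T((120,112)),34),plane("side",S((62,440)),34)
print("bore",bt,bs,tri(T((106,290)),S((230,477))));print("knob",kt,ks)
b=(bt+bs)/2;k=(kt+ks)/2;d=k-b;print("len",np.hypot(*d[:2]),"yaw",np.arctan2(d[1],d[0]), np.arctan2(*(kt-bt)[1::-1]))
ct,cs=plane("top",T((600,252)),57),plane("side",S((327,122)),57)
print("collar",ct,cs)
pt,ps=plane("top",T((710,160)),71),plane("side",S((282,36)),71);print("post",pt,ps,np.arctan2(*(pt-ct)[1::-1])-np.arctan2(-58.2,47.3))
im=cv2.imread("pics/top0.png");g=im.max(axis=2)
m=np.zeros(g.shape,'uint8');m[150:270,335:435]=g[150:270,335:435]<45
m=cv2.morphologyEx(m,3,np.ones((25,25)))
c=max(cv2.findContours(m,0,2)[0],key=cv2.contourArea);r=cv2.minAreaRect(c);P=[plane("top",q,45)[:2] for q in cv2.boxPoints(r)];print(r,np.round(P,1).tolist())
E
```

```text
bore [518.68783539  98.11479283  28.        ] [517.16292858  98.11787797  28.        ] (array([517.90136451,  98.06985413,  28.09761251]), np.float64(1.477889206646982))
knob [621.96449168  90.62985053  34.        ] [617.37370003  98.26291021  34.        ]
len 101.80988105909002 yaw -0.03605495110186819 -0.07234818238742587
collar [ 530.29439172 -177.85664623   57.        ] [ 527.45525078 -173.23863531   57.        ]
post [ 578.16165002 -238.18617018   71.        ] [ 573.61074266 -234.11352396   71.        ] -0.011723884713308097
((385.5, 213.0), (92.0, 83.0), 90.0) [[601.6, -91.7], [599.9, -265.5], [405.6, -255.7], [407.3, -87.8]]
```

```bash
python3 -m inch '[[[-3.66,3.6,0,0,1],[-3.66,3.6,0,0,1],[-3.66,3.6,0,0,1],[-3.66,3.6,0,0,1],[-3.66,3.6,0,0,1],[-3.66,3.6,0,0,1],[-3.66,3.6,0,0,1],[-3.66,3.6,0,0,1],[-3.66,3.6,0,0,1],[-3.66,3.6,0,0,1],[-3.66,3.6,0,0,1],[-3.66,3.6,0,0,1],[-3.66,3.6,0,0,1],[-3.66,3.6,0,0,1],[0,0,2,0.161,1],[0,0,4,0.161,1],[0,0,4,0.16,1],[0,0,0,0,1]]]'
cat >> h.py <<'E'
def yaw():
    from scipy.spatial.transform import Rotation as R
    return R.from_rotvec(sensors.sense()["tool_rot"]).as_matrix()
def go(x,y,z,arm):
    "remaining shift in tool axes (cm) and turn for TCP at x,y,z with lever arm (= -tool x) at yaw arm"
    s=sensors.sense();M=yaw();a=np.arctan2(-M[1,0],-M[0,0])
    print("t",round(s["time"],2),"pos",np.round(s["ee_pos"],1),"arm",round(a,4),"j",np.round(s["joints"],2),"F",np.round(s["force"],1),"T",np.round(s["ft_torque"],2),"w",round(s["grip_width"],1),"gf",round(float(np.max(s["grip_force"])),1))
    print("shift cm",np.round(M.T@(np.array([x,y,z])-s["ee_pos"])/10,2),"turn",round(-(arm-a),3),"zaxis",np.round(M[:,2],3))
E
python3 -c "
from h import *
go(518,98,22,-.065)"
```

```text
time: 2.35
ee_pos: [515.3, 95.9, 147.3]
tool_rot: [-0.1, -3.133, 0.006]
force: [-0.9, 0.1, 0.6]
grip_width: 85.6
grip_force: 0.0
t 2.35 pos [515.3  95.9 147.3] arm -0.0638 j [ 0.49  0.32 -0.38 -0.   -0.88 -2.13] F [-0.9  0.1  0.6] T [ 0.02 -0.02 -0.01] w 85.6 gf 0.0
shift cm [-0.35  0.28 12.53] turn 0.001 zaxis [-0.008 -0.003 -1.   ]
```

```bash
python3 -m inch '[[[-0.35,0.28,4,0,1],[0,0,4,0,1],[0,0,3,0,1],[0,0,1.4,0,1],[0,0,0,0,1],[0,0,0,0,0.3],[0,0,0,0,0],[0,0,0,0,-0.2],[0,0,0,0,-0.4],[0,0,0,0,-0.4],[0,0,0,0,-0.4],[0,0,0,0,-0.4]]]' 60
python3 -c "
from h import *
go(518,98,120,-.065)
cv2.imwrite('pics/g.png',np.hstack([cams.get_image('top')[100:300,150:400],cams.get_image('side')[150:350,150:400]])[:,:,::-1].repeat(1.0.__int__(),0))"
```

```text
time: 3.85
ee_pos: [522.3, 100.0, 28.1]
tool_rot: [0.101, 3.137, 0.002]
force: [-1.8, 0.9, 6.0]
grip_width: 50.6
grip_force: 64.3
t 3.85 pos [522.3 100.   28.1] arm -0.0644 j [ 0.49  0.5  -0.48  0.   -0.59 -2.13] F [-1.8  0.9  6. ] T [ 0.12  0.21 -0.  ] w 50.6 gf 64.3
shift cm [ 0.39 -0.21 -9.19] turn 0.001 zaxis [ 0.003  0.001 -1.   ]
```

View pics/g.png

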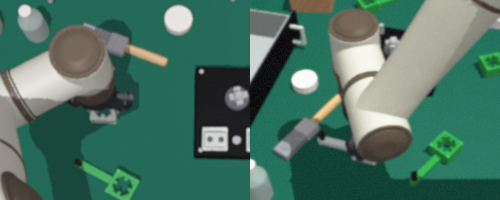

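```bash
python3 -m inch '[[[0,0,-1,0,-0.4],[0,0,-3,0,-0.4],[0,0,-4,0,-0.4],[0,0,-3,0,-0.4],[-0.48,-4.58,0,0,-0.4],[-0.48,-4.58,0,0,-0.4],[-0.48,-4.58,0,0,-0.4],[-0.48,-4.58,0,0,-0.4],[-0.48,-4.58,0,0,-0.4],[-0.48,-4.58,0,0,-0.4],[0,0,0,-0.16,-0.4],[0,0,0,-0.16,-0.4],[0,0,0,0,-0.4],[0,0,0,0,-0.4],[0,0,0,0,-0.4]]]'
python3 -c "
from h import *
go(529,-176.5,140,.25)
a=cams.get_image('top')[110:260,320:460];b=cams.get_image('side')[110:260,210:350]
cv2.imwrite('pics/g2.png',cv2.resize(np.hstack([a,b])[:,:,::-1],None,fx=2.8,fy=2.8,interpolation=2))"
```

```text
time: 5.82
ee_pos: [532.0, -176.5, 136.4]
tool_rot: [-0.398, 3.116, 0.0]
force: [-0.5, 0.1, -1.9]
grip_width: 50.9
grip_force: 63.4
t 5.83 pos [ 532.  -176.5  136.4] arm 0.2539 j [-0.03  0.39 -0.31 -0.   -0.88 -1.29] F [-0.5  0.1 -1.9] T [ 0.08 -0.   -0.04] w 50.9 gf 63.4
shift cm [ 0.29  0.08 -0.36] turn 0.004 zaxis [ 0.  0. -1.]
```

View pics/g2.png

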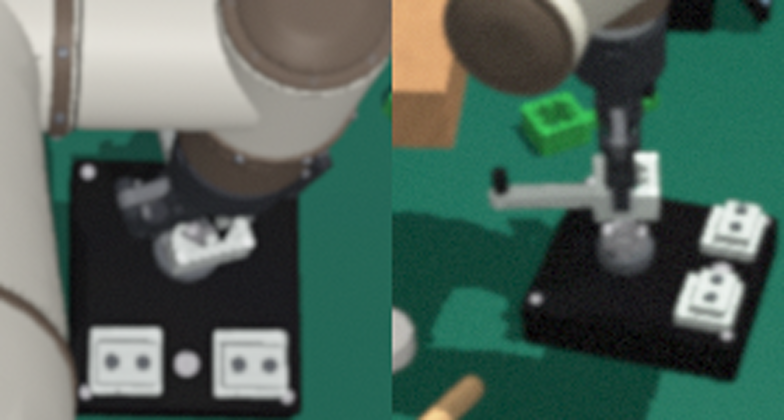

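The lever is held level above the unit. In the right half the hub is about (627,185), with the finger about 3–4 mm to its arm side, and the shaft lies just below. I'll refine the shaft axis from the nose pixels in the first pictures.

```bash
python3 - <<'E'
from h import *
T=lambda p:np.array(p)/3.7+[225,130]; S=lambda p:np.array(p)/3.7+[205,165]
for z,n,p in((85,"side",S((326,86))),(85,"top",T((609,225)))): print(n,plane(n,p,z))
for c in((529.5,-176.8),(531,-178.5),(528,-175)):
    print(c,[(np.round((proj("top",(*c,z))-[225,130])*3.7,0),np.round((proj("side",(*c,z))-[205,165])*3.7,0)) for z in(57,85)])
im=cv2.imread("pics/side0.png");a=cv2.imread("pics/top0.png")
o=np.hstack([cv2.resize(im[180:212,277:309],(384,384),interpolation=0),cv2.resize(a[182:214,371:403],(384,384),interpolation=0)])
cv2.imwrite("pics/n.png",o)
E
```

```text
side [ 528.3895321  -176.95563056   85.        ]
top [ 537.69485881 -179.09979296   85.        ]
(529.5, -176.8) [(array([598., 253.]), array([325., 118.])), (array([605., 240.]), array([324.,  86.]))]
(531, -178.5) [(array([601., 251.]), array([324., 116.])), (array([608., 237.]), array([323.,  84.]))]
(528, -175) [(array([595., 256.]), array([327., 120.])), (array([602., 242.]), array([326.,  88.]))]
```

View pics/n.png

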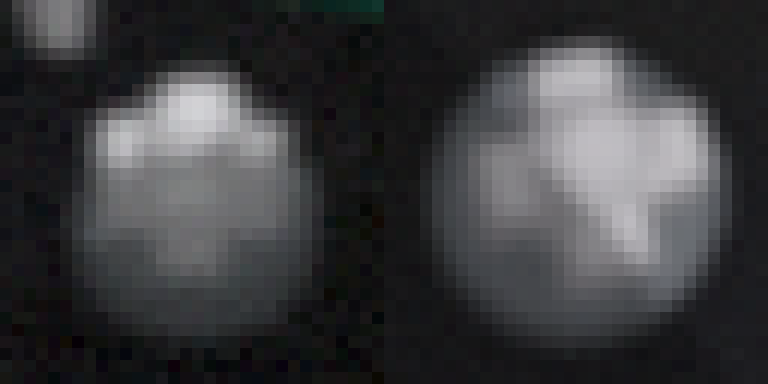

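The right half of the crop shows the spline tops at about (575,75), (685,150), (505,185) and (600,260), so the shaft is turned about +0.16 to +0.25 rad. Its axis is near (529.5,−177), and the lever is already about there. Next I descend by feel.

```bash
python3 -m inch '[[[-0.05,0,1,0.02,-0.4],[0,0,1,0.02,-0.4],[0,0,0.3,0,-0.4],[0,0,0.2,0,-0.4],[0,0,0.2,0,-0.4],[0,0,0,0,-0.4]]]'
python3 -c "
from h import *
go(532.7,-176.3,104,.21)"
python3 -m inch '[[[0,0,0.2,0,-0.4],[0,0,0.2,0,-0.4],[0,0,0,0,-0.4]]]'
python3 -c "
from h import *
go(532.7,-176.3,104,.21)"
```

```text
time: 6.68
ee_pos: [532.6, -176.6, 109.3]
tool_rot: [-0.337, 3.123, -0.0]
force: [-0.4, 0.3, -2.6]
grip_width: 50.9
grip_force: 63.4
t 6.67 pos [ 532.6 -176.6  109.3] arm 0.2148 j [-0.03  0.42 -0.33  0.   -0.82 -1.32] F [-0.4  0.3 -2.6] T [-0.01 -0.01 -0.02] w 50.9 gf 63.4
shift cm [-0.02  0.02  0.53] turn 0.005 zaxis [ 0. -0. -1.]
time: 7.05
ee_pos: [532.6, -176.6, 105.2]
tool_rot: [-0.337, 3.123, -0.0]
force: [0.6, -0.0, -2.6]
grip_width: 50.9
grip_force: 63.4
t 7.05 pos [ 532.6 -176.6  105.2] arm 0.2149 j [-0.03  0.42 -0.34  0.   -0.81 -1.32] F [ 0.6 -0.  -2.6] T [ 0.06 -0.06  0.  ] w 50.9 gf 63.4
shift cm [-0.01  0.03  0.12] turn 0.005 zaxis [ 0. -0. -1.]
```

```bash
python3 -m inch '[[[0,0,0.1,0,-0.4],[0,0,0.1,0,-0.4],[0,0,0,0,-0.4]]]'; python3 -m inch '[[[0,0,0.1,0,-0.4],[0,0,0.1,0,-0.4],[0,0,0,0,-0.4]]]'
python3 -c "
from h import *
go(532.7,-176.3,85,.21)"
```

```text
time: 7.42
ee_pos: [532.6, -176.6, 103.3]
tool_rot: [-0.337, 3.123, -0.0]
force: [0.3, 0.6, -2.1]
grip_width: 50.4
grip_force: 63.4
time: 7.8
ee_pos: [532.7, -176.6, 103.0]
tool_rot: [-0.338, 3.123, -0.001]
force: [-3.3, 0.9, 8.2]
grip_width: 50.7
grip_force: 64.6
t 7.8 pos [ 532.7 -176.6  103. ] arm 0.2154 j [-0.03  0.43 -0.34  0.   -0.8  -1.32] F [-3.3  0.9  8.2] T [0.65 0.81 0.  ] w 50.7 gf 64.6
shift cm [-0.    0.03  1.8 ] turn 0.005 zaxis [ 0.001 -0.    -1.   ]
```

```bash
P='from h import *
go(532.7,-176.3,85,.21)'; python3 -m inch '[[[0,0,-0.1,0,-0.4],[0,0,0,0.02,-0.4],[0,0,0,0.02,-0.4],[0,0,0,0,-0.4]]]'|sed -n 2,4p; python3 -c "$P"; python3 -m inch '[[[0,0,0,0.02,-0.4],[0,0,0,0.02,-0.4],[0,0,0,0,-0.4]]]'|sed -n 2,4p;python3 -c "$P"
```

```text
ee_pos: [532.9, -176.7, 103.0]
tool_rot: [-0.274, 3.129, -0.001]
force: [-2.8, 1.7, 5.2]
t 8.3 pos [ 532.9 -176.7  103. ] arm 0.1745 j [-0.03  0.43 -0.34  0.   -0.8  -1.37] F [-2.8  1.7  5.2] T [0.32 0.46 0.01] w 51.0 gf 64.2
shift cm [0.01 0.04 1.8 ] turn -0.036 zaxis [ 0.001 -0.    -1.   ]
ee_pos: [533.0, -176.8, 103.0]
tool_rot: [-0.211, 3.133, -0.001]
force: [-1.7, 0.4, 5.9]
t 8.68 pos [ 533.  -176.8  103. ] arm 0.1344 j [-0.03  0.43 -0.34  0.   -0.8  -1.41] F [-1.7  0.4  5.9] T [ 0.2   0.45 -0.01] w 50.9 gf 64.3
shift cm [0.02 0.05 1.8 ] turn -0.076 zaxis [ 0.001 -0.001 -1.   ]
```

```bash
python3 -m inch '[[[0,0,-0.03,-0.04,-0.4],[0,0,0,-0.04,-0.4],[0,0,0,-0.03,-0.4],[0,0,0,0,-0.4]]]'|sed -n 2,4p; for i in 1; do python3 -m inch '[[[0,0,0,-0.02,-0.4],[0,0,0,-0.02,-0.4],[0,0,0,0,-0.4]]]'|sed -n 2,4p; done;  python3 -m inch '[[[0,0,0,-0.02,-0.4],[0,0,0,-0.02,-0.4],[0,0,0,0,-0.4]]]'|sed -n 2,4p
```

```text
ee_pos: [533.5, -176.8, 103.1]
tool_rot: [-0.383, 3.116, -0.001]
force: [1.6, -1.0, 3.2]
ee_pos: [533.3, -176.7, 103.0]
tool_rot: [-0.446, 3.108, -0.001]
force: [1.9, -0.6, 4.8]
ee_pos: [533.0, -176.6, 103.0]
tool_rot: [-0.509, 3.099, -0.001]
force: [1.7, -0.7, 4.9]
```

```bash
python3 -c "
from h import *
go(532.7,-176.3,85,.21)"
```

```text
t 9.93 pos [ 533.  -176.6  103. ] arm 0.3258 j [-0.03  0.43 -0.34  0.   -0.8  -1.21] F [ 1.7 -0.7  4.9] T [-0.07 -0.65  0.02] w 50.5 gf 64.2
shift cm [0.02 0.04 1.8 ] turn 0.116 zaxis [ 0.001 -0.    -1.   ]
```

It touched the spline tops at underside height 75 mm. My angle estimate was for the shaft's own splines, and the lever's splines belong in the gaps 45° away, at about 0.95 rad. I'll lift a little, turn there and search.

```bash
python3 -m inch '[[[0,0,-0.25,0,-0.4],[0.02,-0.05,0,-0.13,-0.4],[0.02,-0.05,0,-0.13,-0.4],[0,-0.05,0,-0.13,-0.4],[0,0,0,-0.1,-0.4],[0,0,0,0,-0.4]]]'|sed -n 2,4p; python3 -c "
from h import *
go(529.6+3.3*np.cos(.82),-177.1+3.3*np.sin(.82),101.7,.82)"
```

```text
ee_pos: [533.0, -177.0, 104.1]
tool_rot: [-1.245, 2.883, 0.002]
force: [4.6, 3.0, -1.9]
t 10.68 pos [ 533.  -177.   104.1] arm 0.8153 j [-0.03  0.43 -0.34 -0.   -0.81 -0.72] F [ 4.6  3.  -1.9] T [ 1.   -1.21 -0.01] w 50.4 gf 63.4
shift cm [-0.09  0.24  0.24] turn -0.005 zaxis [ 0.     0.002 -1.   ]
```

```bash
python3 -m inch '[[[-0.11,0.07,0,0,-0.4],[0,0,0,0,-0.4]]]'|sed -n 2,4p; python3 -m inch '[[[0,0,0.15,0,-0.4],[0,0,0.05,0,-0.4],[0,0,0,0,-0.4]]]'|sed -n 2,4p; python3 -c "
from h import *
go(529.6+3.3*np.cos(.82),-177.1+3.3*np.sin(.82),101.7,.82)"
```

```text
ee_pos: [532.4, -176.2, 104.2]
tool_rot: [1.244, -2.883, -0.002]
force: [3.0, 1.9, -3.1]
ee_pos: [532.8, -176.6, 103.2]
tool_rot: [1.244, -2.884, -0.001]
force: [2.5, 3.7, 0.2]
t 11.3 pos [ 532.8 -176.6  103.2] arm 0.8146 j [-0.03  0.43 -0.34 -0.   -0.8  -0.72] F [2.5 3.7 0.2] T [ 1.36 -0.51  0.06] w 50.9 gf 63.7
shift cm [-0.07  0.2   0.15] turn -0.005 zaxis [-0.001  0.    -1.   ]
```

```bash
python3 -m inch '[[[-0.12,0.05,0.05,0,-0.4],[0,0,0,-0.02,-0.4],[0,0,0,0,-0.4]]]'|sed -n 2,4p; python3 -m inch '[[[0,0,0,-0.02,-0.4],[0,0,0,-0.02,-0.4],[0,0,0,0,-0.4]]]'|sed -n 2,4p; python3 -m inch '[[[0,0,0,-0.02,-0.4],[0,0,0,-0.02,-0.4],[0,0,0,0,-0.4]]]'|sed -n 2,4p;  python3 -c "
from h import *
go(529.6+3.3*np.cos(.82),-177.1+3.3*np.sin(.82),101.7,.82)"
```

```text
ee_pos: [533.1, -176.2, 103.0]
tool_rot: [1.273, -2.871, 0.001]
force: [-1.0, -1.4, 4.4]
ee_pos: [533.6, -175.8, 102.8]
tool_rot: [1.331, -2.846, 0.001]
force: [-0.5, -1.5, 3.9]
ee_pos: [533.8, -175.5, 102.7]
tool_rot: [-1.388, 2.818, -0.0]
force: [0.7, -1.3, 4.9]
t 12.43 pos [ 533.8 -175.5  102.7] arm 0.9152 j [-0.03  0.43 -0.34 -0.   -0.8  -0.63] F [ 0.7 -1.3  4.9] T [-0.27  0.04  0.01] w 50.8 gf 64.2
shift cm [0.06 0.2  0.1 ] turn 0.095 zaxis [ 0.001  0.    -1.   ]
```

```bash
python3 -m inch '[[[0,0,0,-0.02,-0.4],[0,0,0,0,-0.4]]]'|sed -n 2,4p; python3 -m inch '[[[0,0,0,-0.02,-0.4],[0,0,0,0,-0.4]]]'|sed -n 2,4p; python3 -m inch '[[[0,0,0,-0.02,-0.4],[0,0,0,0,-0.4]]]'|sed -n 2,4p;  python3 -c "
from h import *
go(529.6+3.3*np.cos(.82),-177.1+3.3*np.sin(.82),101.7,.82)"
```

```text
ee_pos: [533.4, -175.2, 102.1]
tool_rot: [1.416, -2.805, -0.001]
force: [0.9, 0.5, 1.5]
ee_pos: [532.5, -175.1, 101.5]
tool_rot: [1.442, -2.789, -0.003]
force: [-0.1, 2.7, -2.4]
ee_pos: [532.6, -175.2, 101.8]
tool_rot: [1.47, -2.774, -0.003]
force: [-0.0, 2.1, -3.3]
t 13.18 pos [ 532.6 -175.2  101.8] arm 0.9747 j [-0.03  0.43 -0.34 -0.   -0.8  -0.57] F [-0.   2.1 -3.3] T [0.86 0.12 0.04] w 50.9 gf 63.3
shift cm [0.   0.09 0.01] turn 0.155 zaxis [-0.002  0.001 -1.   ]
```

It dropped in at about 0.96 rad. Descending now.

```bash
python3 -m inch '[[[-0.03,0.02,0.2,0,-0.4],[0,0,0.2,0,-0.4],[0,0,0,0,-0.4]]]'|sed -n 2,4p;  python3 -c "
from h import *
go(529.6+3.3*np.cos(.82),-177.1+3.3*np.sin(.82),85,.95)"
```

```text
ee_pos: [533.4, -174.9, 98.4]
tool_rot: [-1.471, 2.776, 0.001]
force: [-1.3, 5.4, -2.2]
t 13.55 pos [ 533.4 -174.9   98.4] arm 0.9746 j [-0.03  0.43 -0.34 -0.   -0.79 -0.57] F [-1.3  5.4 -2.2] T [ 1.32  0.16 -0.07] w 50.5 gf 63.5
shift cm [0.07 0.14 1.34] turn 0.025 zaxis [-0.  0. -1.]
```

```bash
python3 -m inch '[[[-0.05,0.05,0.2,0,-0.4],[0,0,0.2,0,-0.4],[0,0,0,0,-0.4]]]'|sed -n 2,4p; python3 -m inch '[[[0,0,0.2,0,-0.4],[0,0,0.2,0,-0.4],[0,0,0,0,-0.4]]]'|sed -n 2,4p;  python3 -c "
from h import *
go(529.6+3.3*np.cos(.82),-177.1+3.3*np.sin(.82),85,.95)"
```

```text
ee_pos: [533.5, -174.6, 94.4]
tool_rot: [-1.471, 2.776, -0.0]
force: [-0.9, 2.6, -1.6]
ee_pos: [533.4, -174.5, 90.3]
tool_rot: [-1.471, 2.776, 0.0]
force: [-0.1, 2.7, -1.3]
t 14.3 pos [ 533.4 -174.5   90.3] arm 0.9747 j [-0.03  0.44 -0.35 -0.   -0.77 -0.57] F [-0.1  2.7 -1.3] T [0.85 0.05 0.01] w 50.9 gf 63.6
shift cm [0.1  0.12 0.53] turn 0.025 zaxis [-0.  0. -1.]
```

```bash
python3 -m inch '[[[-0.02,0.02,0.2,0,-0.4],[0,0,0.15,0,-0.4],[0,0,0,0,-0.4]]]'|sed -n 2,4p; python3 -m inch '[[[0,0,0.1,0,-0.4],[0,0,0.1,0,-0.4],[0,0,0,0,-0.4]]]'|sed -n 2,4p;  python3 -c "
from h import *
go(529.6+3.3*np.cos(.82),-177.1+3.3*np.sin(.82),85,.95)"
```

```text
ee_pos: [533.3, -174.4, 86.9]
tool_rot: [1.471, -2.776, 0.0]
force: [0.3, 1.1, -1.8]
ee_pos: [533.4, -174.4, 85.3]
tool_rot: [-1.471, 2.776, -0.0]
force: [-0.2, -0.4, -0.9]
t 15.05 pos [ 533.4 -174.4   85.3] arm 0.9749 j [-0.03  0.45 -0.36  0.   -0.76 -0.57] F [-0.2 -0.4 -0.9] T [ 0.25  0.14 -0.02] w 50.6 gf 63.6
shift cm [0.11 0.11 0.02] turn 0.025 zaxis [ 0. -0. -1.]
```

```bash
python3 -m inch '[[[0,0,0.08,0,-0.4],[0,0,0,0,-0.4]]]'|sed -n 2,4p; python3 -m inch '[[[0,0,0.08,0,-0.4],[0,0,0,0,-0.4]]]'|sed -n 2,4p
```

```text
ee_pos: [533.4, -174.4, 85.2]
tool_rot: [-1.472, 2.775, -0.001]
force: [-2.7, 1.5, 5.1]
ee_pos: [533.4, -174.4, 85.1]
tool_rot: [-1.472, 2.775, -0.001]
force: [-4.3, 1.9, 9.7]
```

Seated: underside at 57 mm after the full 18 mm drop. I'll ease the pressure and swing clockwise, carrying the TCP round the axis.

```bash
P='from h import *
go(530,-177,85,-.7)'; python3 -m inch '[[[0,0,-0.1,0,-0.4],[0,-0.02,0,0.05,-0.4],[0,-0.03,0,0.08,-0.4],[0,-0.03,0,0.08,-0.4],[0,-0.03,0,0.08,-0.4],[0,0,0,0,-0.4]]]'|sed -n 2,4p; python3 -c "$P"
```

```text
ee_pos: [533.6, -174.7, 85.1]
tool_rot: [1.055, -2.958, -0.001]
force: [-4.0, 3.2, 7.4]
t 16.3 pos [ 533.6 -174.7   85.1] arm 0.685 j [-0.03  0.45 -0.35 -0.   -0.76 -0.86] F [-4.   3.2  7.4] T [1.1  1.06 0.05] w 50.9 gf 64.5
shift cm [0.43 0.05 0.01] turn 1.385 zaxis [-0.001  0.    -1.   ]
```

```bash
P='from h import *
go(530,-177,85,-.7)'; python3 -m inch '[[[0.02,0.06,-0.05,0.03,-0.4],[0,-0.01,0,0.08,-0.4],[0,-0.01,0,0.08,-0.4],[0,-0.01,0,0.08,-0.4],[0,-0.01,0,0.08,-0.4],[0,0,0,0,-0.4]]]'|sed -n 2,4p; python3 -c "$P"
```

```text
ee_pos: [534.1, -175.5, 85.2]
tool_rot: [-0.524, 3.097, -0.001]
force: [-2.2, -1.3, 1.5]
t 17.05 pos [ 534.1 -175.5   85.2] arm 0.3355 j [-0.03  0.45 -0.35  0.   -0.76 -1.21] F [-2.2 -1.3  1.5] T [-0.51  0.27  0.09] w 50.4 gf 64.0
shift cm [ 0.44 -0.01  0.02] turn 1.035 zaxis [ 0.001 -0.001 -1.   ]
```

```bash
P='from h import *
go(530,-177,85,-.7)'; python3 -m inch '[[[0.03,-0.03,0,0.08,-0.4],[0,-0.02,0,0.08,-0.4],[0,-0.02,0,0.08,-0.4],[0,-0.02,0,0.08,-0.4],[0,0,0,0,-0.4]]]'|sed -n 2,4p; python3 -c "$P";  python3 -m inch '[[[0,-0.02,0,0.08,-0.4],[0,-0.02,0,0.08,-0.4],[0,-0.02,0,0.08,-0.4],[0,-0.02,0,0.08,-0.4],[0,0,0,0,-0.4]]]'|sed -n 2,4p; python3 -c "$P"
```

```text
ee_pos: [534.3, -176.5, 85.2]
tool_rot: [-0.026, 3.14, -0.001]
force: [-0.2, -4.7, 0.6]
t 17.68 pos [ 534.3 -176.5   85.2] arm 0.0166 j [-0.03  0.45 -0.35  0.   -0.76 -1.52] F [-0.2 -4.7  0.6] T [-0.99  0.08  0.07] w 50.9 gf 63.9
shift cm [ 0.43 -0.04  0.02] turn 0.717 zaxis [ 0.001 -0.001 -1.   ]
ee_pos: [534.1, -177.5, 85.2]
tool_rot: [0.474, 3.105, -0.001]
force: [-1.0, -6.4, 0.3]
t 18.3 pos [ 534.1 -177.5   85.2] arm -0.3027 j [-0.03  0.45 -0.35  0.   -0.76 -1.84] F [-1.  -6.4  0.3] T [-1.63  0.03  0.1 ] w 50.4 gf 63.8
shift cm [ 0.41 -0.07  0.01] turn 0.397 zaxis [ 0.001 -0.001 -1.   ]
```

```bash
P='from h import *
go(530,-177,85,-.7)'; python3 -m inch '[[[-0.02,-0.08,0,0.05,-0.4],[0,-0.02,0,0.05,-0.4],[0,-0.02,0,0.05,-0.4],[0,-0.02,0,0.05,-0.4],[0,-0.02,0,0.05,-0.4],[0,0,0,0,-0.4]]]'|sed -n 2,4p; python3 -c "$P";  python3 -m inch '[[[0,-0.01,0,0.03,-0.4],[0,-0.01,0,0.03,-0.4],[0,0,0,0,-0.4]]]'|sed -n 2,4p; python3 -c "$P"
```

```text
ee_pos: [533.7, -178.4, 85.2]
tool_rot: [0.857, 3.021, 0.0]
force: [0.0, -2.9, 1.5]
t 19.05 pos [ 533.7 -178.4   85.2] arm -0.5526 j [-0.03  0.45 -0.35  0.   -0.76 -2.09] F [ 0.  -2.9  1.5] T [-0.84  0.02  0.14] w 50.7 gf 63.9
shift cm [ 0.39 -0.08  0.02] turn 0.147 zaxis [ 0.001 -0.    -1.   ]
ee_pos: [533.6, -178.6, 85.1]
tool_rot: [0.951, 2.993, 0.0]
force: [1.0, -3.5, 1.3]
t 19.43 pos [ 533.6 -178.6   85.1] arm -0.6152 j [-0.03  0.45 -0.35  0.   -0.76 -2.15] F [ 1.  -3.5  1.3] T [-1.09 -0.33  0.14] w 50.6 gf 63.8
shift cm [ 0.38 -0.08  0.01] turn 0.085 zaxis [ 0.001 -0.    -1.   ]
```

```bash
P='from h import *
go(530,-177,85,-.7)';  python3 -m inch '[[[0,-0.01,0,0.03,-0.4],[0,-0.01,0,0.02,-0.4],[0,0,0,0,-0.4]]]' >/dev/null; python3 -c "$P";  python3 -m inch '[[[0,0,0,0.02,-0.4],[0,0,0,0,-0.4]]]'>/dev/null; python3 -c "$P"; python3 -m inch '[[[0,0,0,0.015,-0.4],[0,0,0,0,-0.4]]]'>/dev/null; python3 -c "$P"
```

```text
t 19.8 pos [ 533.5 -178.7   85.2] arm -0.6655 j [-0.04  0.45 -0.35  0.   -0.76 -2.2 ] F [ 1.5 -4.   1.9] T [-1.18 -0.51  0.16] w 50.5 gf 63.8
shift cm [ 0.38 -0.08  0.02] turn 0.035 zaxis [ 0.001 -0.    -1.   ]
t 20.05 pos [ 533.4 -178.7   85.2] arm -0.6855 j [-0.04  0.45 -0.35  0.   -0.76 -2.22] F [ 2.1 -4.8  0.8] T [-1.42 -0.67  0.16] w 50.3 gf 63.8
shift cm [ 0.38 -0.08  0.02] turn 0.015 zaxis [ 0.001 -0.    -1.   ]
t 20.3 pos [ 533.4 -178.8   85.2] arm -0.7007 j [-0.04  0.45 -0.35  0.   -0.76 -2.24] F [ 2.1 -4.8  1.6] T [-1.44 -0.69  0.2 ] w 50.6 gf 63.8
shift cm [ 0.37 -0.08  0.02] turn -0.001 zaxis [ 0.001 -0.    -1.   ]
```

```bash
P='from h import *
go(530,-177,85,-.7)';  python3 -m inch '[[[0,0,0,0.015,-0.4],[0,0,0,0,-0.4]]]'>/dev/null; python3 -c "$P"|head -1; python3 -m inch '[[[0,0,0,0.01,-0.4],[0,0,0,0,-0.4]]]'>/dev/null; python3 -c "$P"|head -1
```

```text
t 20.55 pos [ 533.3 -178.8   85.1] arm -0.7157 j [-0.04  0.45 -0.35  0.   -0.76 -2.25] F [ 3.  -3.9  2.5] T [-1.48 -0.68  0.13] w 50.7 gf 63.8
t 20.8 pos [ 533.3 -178.8   85.2] arm -0.7256 j [-0.04  0.45 -0.35  0.   -0.76 -2.26] F [ 1.9 -4.5  1.1] T [-1.5  -0.63  0.2 ] w 50.7 gf 63.8
```

```bash
P='from h import *
go(530,-177,85,-.7)';  python3 -m inch '[[[0,0,0,0.015,-0.4],[0,0,0,0,-0.4]]]'>/dev/null; python3 -c "$P"|head -1; python3 -m inch '[[[0,0,0,0.01,-0.4],[0,0,0,0,-0.4]]]'>/dev/null; python3 -c "$P"|head -1
python3 -c "
from h import *
a=cams.get_image('top')[140:260,340:460];b=cams.get_image('side')[150:270,240:360]
cv2.imwrite('pics/p.png',cv2.resize(np.hstack([a,b])[:,:,::-1],None,fx=3.3,fy=3.3,interpolation=2))"
```

```text
t 21.05 pos [ 533.4 -178.8   85.2] arm -0.7389 j [-0.04  0.45 -0.35  0.   -0.76 -2.28] F [ 1.6 -4.8  2. ] T [-1.47 -0.67  0.56] w 50.7 gf 63.8
t 21.3 pos [ 533.5 -178.7   85.2] arm -0.7469 j [-0.03  0.45 -0.35  0.   -0.76 -2.28] F [ 2.4 -5.2  0.7] T [-1.35 -0.79  1.31] w 50.7 gf 63.8
```

View pics/p.png

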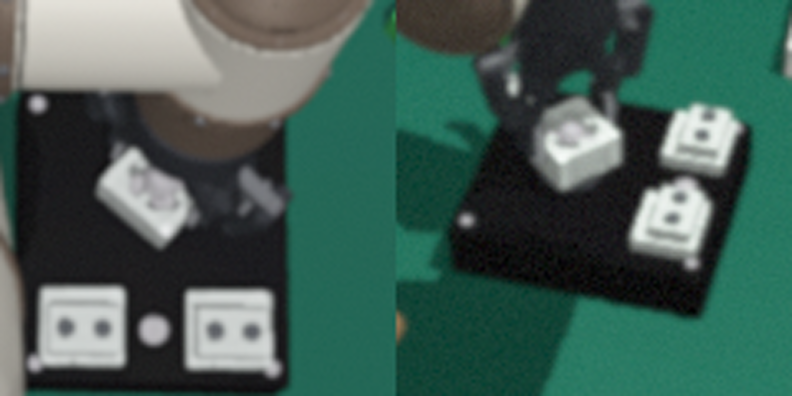

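The torque jumped from 0.2 to 1.3 N m, so the arm is against the post. The picture shows the hub flat on the collar at left (148,190) and right (578,150). I'll ease off slightly, open and withdraw upward.

```bash
P='from h import *
go(530,-177,85,-.7)';  python3 -m inch '[[[-0.05,-0.02,0,-0.008,-0.4],[0,0,0,0,-0.4]]]' 20 >/dev/null; python3 -c "$P"|head -1; python3 -m inch '[[[0,0,0,0,0.2],[0,0,0,0,0.5],[0,0,0,0,0.8],[0,0,0,0,0.8],[0,0,0,0,0.8]]]'>/dev/null; python3 -c "$P"|head -1;  python3 -m inch '[[[0,0,-1,0,0.8],[0,0,-3,0,0.8],[0,0,-5,0,0.8],[0,0,-5,0,0.8],[0,0,-5,0,0.8],[3,0,0,0,0.8],[5,0,0,0,0.8],[5,0,0,0,0.8],[0,0,0,0,0.8]]]'>/dev/null; python3 -c "$P"|head -1
python3 -c "
from h import *
a=cams.get_image('top')[140:260,340:460];b=cams.get_image('side')[150:270,240:360]
cv2.imwrite('pics/q.png',cv2.resize(np.hstack([a,b])[:,:,::-1],None,fx=3.3,fy=3.3,interpolation=2))"
```

```text
t 21.65 pos [ 533.4 -178.8   85.1] arm -0.7421 j [-0.04  0.45 -0.35 -0.   -0.76 -2.28] F [ 2.  -1.9  2.5] T [-0.55 -0.62  0.78] w 50.9 gf 64.0
t 22.27 pos [ 532.9 -179.    84.8] arm -0.7428 j [-0.04  0.45 -0.35 -0.   -0.76 -2.28] F [ 0.8 -0.  -0.1] T [0.03 0.01 0.06] w 76.7 gf 0.0
t 23.4 pos [435.2 -90.1 276.3] arm -0.7395 j [ 0.16  0.05 -0.36 -0.   -1.15 -2.47] F [ 1.  -1.   0.2] T [-0.01 -0.02 -0.01] w 76.7 gf 0.0
```

View pics/q.png

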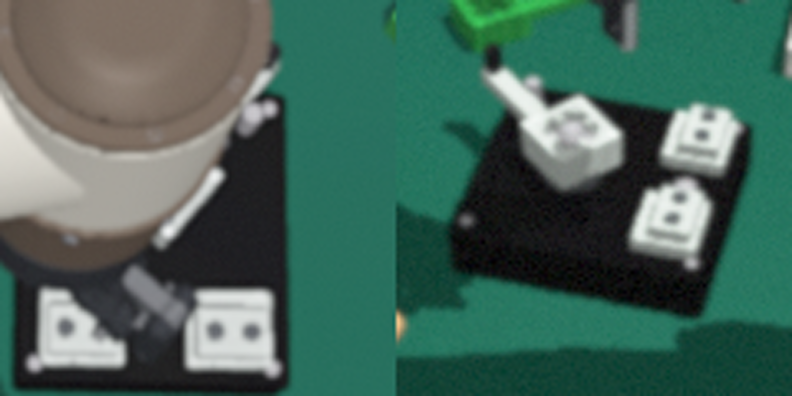

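The lever is seated, with its arm at right crop (515,90) against the post (533,85). The gripper is well clear, so I'm handing in.

```bash
python3 -c "
from bench import workorder
print(workorder.hand_in())"
```

```text
the job is handed in; nothing more can be done
None
```

The clamp lever is meshed on the shaft with its arm in the left half, seated on the collar, swung clockwise to rest against the stop post and released; the job is handed in at about 23.5 s, and no verdict came back.

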